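# Latch the open ice mould

### The arm

A 6-joint arm with a two-finger parallel gripper is mounted at the origin on a cart in front of the work surface, level with it; the furniture and walls round the work are solid. World frame = base frame: x ahead of the robot, y to its left, z up, the work surface at z = 0. Lengths are in mm, angles in rad, forces in N, time in s.
With the tool pointing down it reaches from about 350 to 775 mm from the base axis. Payload 7.3 kg.
Tool frame: the origin (TCP) lies midway between the tips of the shut fingers; the grasp point (between the pads) lies 19 mm behind it (bot.tcp_to_grasp is the distance from the TCP to the grasp point, in mm); z points along the fingers, x is the direction in which the jaws open and shut, and the axes are right-handed (so a half turn about z gives the same grasp; the last joint's range is limited). The gripper opens to 92 mm and grips with 3 to 60 N. Pads are 19 mm wide; open, the fingers measure 130 mm over their backs; the gripper's body (75 mm by 190 mm) begins 47 mm behind the grasp point.
Start: joints at [-1.341, 0.342, 1.524, -0, 1.275, -0.146], TCP at [192.707, -488.374, 226.741] pointing down, gripper open.
Joint ranges: [-2.53, 2.53], [-0.77, 2.02], [0.04, 2.7], [-1, 4.14], [0.28, 2.66], [-3.11, 3.11]. Speed limits (rad/s): [2.57, 2.57, 3.14, 3.14, 3.14, 3.14].

### API

Orientations are given as [roll, pitch, yaw] about the fixed x, y, z axes, in that order (R = Rz(yaw) Ry(pitch) Rx(roll)).
In Python, from plant import bot, imaging gives the robot as it stands.
- The arm moves only by the tool play_rows, never from a script. Its argument "moves" is a list of rows, each an object with "linear": the shift along the world's x, y, z in mm, a list of three; "turn": the turn about the world's z in rad; "fingers": the opening, from -1 (shut) to 1 (fully open). A call has 1 to 8 rows; each row is the pose to reach, as a shift and turn from the pose commanded when the call began; what a row does not reach only later rows make up. A row lasts 1/10 s, in which the tool goes at most 50 mm and 8.59 degrees, less where a joint would pass 70% of its speed; a pose out of reach is approached as far as the arm can. A call with a gripper value outside its range is refused whole. The fingers move at their own pace and stop on an object; the grip force is fixed at half the most. Time passes only in rows, so rows that repeat a pose let the fingers close. It gives the time, the measured TCP pose, the force and the opening at its end, in the units of the state.
- bot.get_obs(): the state, without advancing time (a new reading comes with each control period).
- imaging.capture(name): name is "scene" or "side" or "wrist"; returns a dict with "pixels" (480x640x3 uint8, red, green, blue), "range_z" (480x640 float32, mm along the optical axis (not along the pixel's ray), 0 where there is no reading), "mtx" (3x3 intrinsics, pixels), "origin" and "rotation" of the camera in the world; the wrist camera has in their place "T_tool_cam" (4x4, takes a point from camera to tool coordinates, whose origin is the TCP and whose axes are the tool frame's). Camera axes: x right, y down, z forward; pixel columns grow to the right and rows downward; lengths in mm; the calibration is good to about 2 mm. A picture is of the moment at which its call begins: read the wrist's pose just before it.
- bot.close_job(): hands the job in, once; it reports no verdict.
The state is a dict: "time": time; "joint_positions": joint angles; "dq": joint speeds; "tau": joint torques, N m; "tool_pos": TCP position; "tcp_rot": TCP orientation; "contact_force": force on the tool from outside, world axes, zero at the start; "moment": the same for the moment, N m; "grip_width": finger opening in mm.
Only numpy, scipy, OpenCV 4.12 (cv2) and the standard library are available. Lean on these libraries where they do the work, as an engineer would, in place of code of your own. Each camera call takes 0.05 s, during which the arm holds its last target. There are 200 camera calls.

### The job

Two split ice moulds stand on the worktop, each with a draw latch on top; one is latched already, the other is still open. Close the open one: swing its wire loop over so that it drops behind the hook, then throw the lever right over and down until it snaps flat and the halves stay pulled together.

Things in the scene. Friction and masses are not known exactly. Their poses are not given: they have to be found in the camera images.
- ice_mould: The open mould: two aluminium half shells on a black foot plate 112x182 mm (x, y), fixed to the worktop. Shells 100 mm in x, top 60 mm up, seam at y=0. Origin: centre of underside, z up. The latch lies along y over x=0: lever on the fixed half (-y side), hook on the sliding half (+y). y, z in the other entries: mm in this frame. The other, latched mould looks alike and cannot move.
- ice_mould_lever (a joint): Steel lever, 31 mm wide, reaching 59 mm from its pin (along x, at y -15, z 76). Rad: 0 shut, flat toward -y, upper face z 83, round end at y -70; 1.57 upright; start 1.95 to 2.15 leans toward the hook; stop 2.2. Stays where left. Hooked, it takes about 3 N at its end and snaps to 0 by itself below about 0.4; pressing it down does no harm.
- ice_mould_loop (a joint): Wire loop, 48 mm wide, arms either side of the lever, pinned on it 16 mm from its pin; end bar (8 mm, along x) 70 mm from there. Rad: elevation above level (+y side) plus the lever value. 0 latched; starts near 3.95, at a stop, leaning 10 to 25 deg past upright to -y, bar z 154 to 161. Swings freely: pushed to +y past upright it falls and, lever still at its start, lands behind the hook.
- ice_mould_half (a joint): Sliding half with the hook, m: how far it stands off toward +y against a spring seal; 0.007 unlatched, about 0.002 latched. The hook (26 mm wide, top z 80) leans to +y; the hooked bar's middle is at y 38 plus this value (mm), z 72, on a seat. The falling bar lands some 5 to 11 mm beyond that, and is pulled in by the lever.

How it is judged (in metres and radians):
At the end, for the whole second after the job is handed in: The lever lies flat (within 0.17 rad of shut) and at rest, and the loop on its hook holds the sliding half pulled in (standing off less than 4 mm) (value of joint ice_mould_lever below 0.17 rad and value of joint ice_mould_half below 0.004 m and velocity of joint ice_mould_lever below 0.1 rad/s); the robot touches nothing.
It also fails if it takes over 32 s, if anything falls off the work surface, if the arm or the gripper's body presses on something with over 40 N, if the wrist force passes 120 N, or if a joint passes its speed limit or range.

## Working session

There is one attempt and no reset: what is moved stays moved. The work goes in short steps, Python scripts to look and compute and a tool call to move; the robot and the scene stay as the last step left them, time stands still between calls to the robot, and variables do not carry over. Pictures are saved under pics/ and viewed, on a budget of 10 in all, crops included, one or two more only if the job needs it, and the job is handed in when it is done.

Besides the shell and the picture viewer there is one more tool, called after "Emit:" as name(argument=value, ...), one argument or row to a line, values as JSON. play_rows: Moves the arm, as the interface text tells. Its arguments: {"type":"object","properties":{"moves":{"type":"array","items":{"type":"object","properties":{"linear":{"type":"array","items":{"type":"number"}},"turn":{"type":"number"},"fingers":{"type":"number"}}}}},"required":["moves"]}

```bash
mkdir -p pics
cat > h.py <<'E'
import numpy as np, cv2
from plant import bot, imaging
from scipy.spatial.transform import Rotation as R
def cap(n):
    o=bot.get_obs(); c=imaging.capture(n)
    if 'T_tool_cam' in c:
        T=np.eye(4);T[:3,:3]=R.from_euler('xyz',o['tcp_rot']).as_matrix();T[:3,3]=o['tool_pos']
        T=T@np.array(c['T_tool_cam']);c['origin']=T[:3,3];c['rotation']=T[:3,:3]
    return c
def pts(c):
    z=c['range_z'];v,u=np.mgrid[:480,:640]
    p=np.stack([u,v,np.ones_like(u)],-1)@np.linalg.inv(c['mtx']).T*z[...,None]
    w=p@np.array(c['rotation']).T+np.array(c['origin']);w[z==0]=np.nan
    return w
def save(c,n): cv2.imwrite('pics/'+n+'.png',c['pixels'][...,::-1])
E
python3 - <<'E'
from h import *
import pickle
o=bot.get_obs();print(o)
d={}
for n in('scene','side'):
    c=cap(n);d[n]=c;save(c,n);print(n,c['origin'],c['rotation'],c['mtx'])
pickle.dump(d,open('d.pkl','wb'))
cv2.imwrite('pics/both.png',np.hstack([cv2.resize(cv2.imread(f'pics/{n}.png'),(400,300)) for n in d]))
E
```

```text
{'time': 0.0, 'joint_positions': array([-1.34105234e+00,  3.42755817e-01,  1.52503051e+00,  1.50991581e-05,
        1.27537894e+00, -1.46004595e-01]), 'dq': array([-0.00141727,  0.00063036,  0.0005218 ,  0.00142964, -0.00020683,
       -0.00206889]), 'tau': array([-1.98570298e-03, -4.31247675e+01, -2.44218439e+01,  7.17400247e-02,
        5.59888990e-02, -8.35908418e-05]), 'tool_pos': array([ 192.58783815, -487.96294733,  226.02307287]), 'tcp_rot': array([-3.14134958e+00,  1.55377583e-03, -1.19505196e+00]), 'contact_force': array([ 0.24993789, -0.56215416,  1.16911828]), 'moment': array([ 0.01801895,  0.01246539, -0.04238717]), 'grip_width': 91.91494492915665}
scene [ 86.50718789 604.33244984 501.86230237] [-2.10219919e+00 -1.94097141e-03 -2.62275066e+00] [[433.51181555   0.         319.64836739]
 [  0.         433.51181555 244.65096117]
 [  0.           0.           1.        ]]
side [360.04599697 587.63044879 635.72693291] [-2.31723185e+00  6.07595031e-04 -2.96973742e+00] [[437.87342372   0.         311.90877051]
 [  0.         437.87342372 235.71458668]
 [  0.           0.           1.        ]]
```

View pics/scene.png

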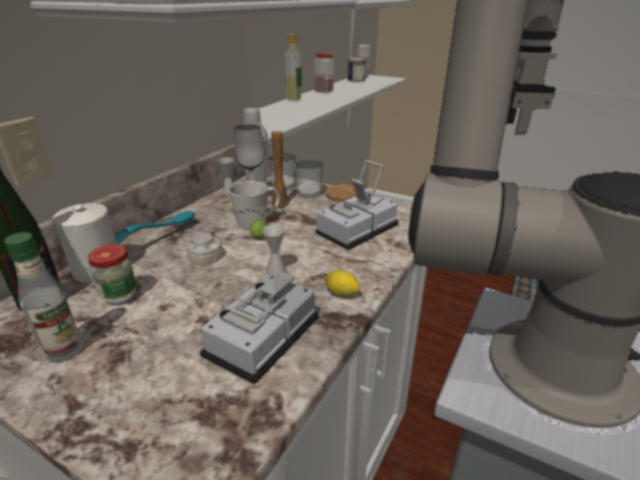

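View pics/side.png

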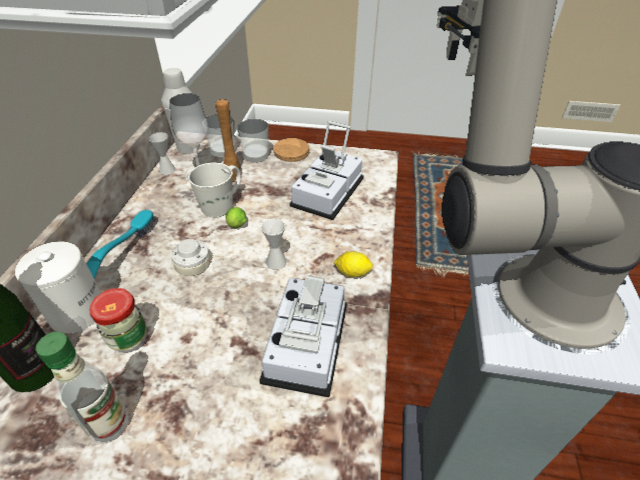

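Two views show one mould near (300,330 in the side view), apparently latched. The far one (330,180) has its wire loop upright at (337,130) and its lever standing at (333,157), so it is the open one. Next I'll measure it from the depth.

```bash
cat >> h.py <<'E'
_cap=cap
def cap(n):
    c=_cap(n); r=np.array(c['rotation'])
    if r.shape==(3,): c['rotation']=R.from_euler('xyz',r).as_matrix()
    return c
E
python3 - <<'E'
from h import *
c=cap('side');w=pts(c);w2=pts(cap('scene'))
np.save('side.npy',w)
for u,v in [(337,124),(333,157),(318,180),(340,165),(295,205),(330,213),(352,158),(312,300),(230,215),(275,240),(355,262)]: print((u,v),w[v,u].round(0))
cv2.imwrite('pics/zoom.png',cv2.resize(c['pixels'][110:230,270:390,::-1],(600,600),interpolation=cv2.INTER_CUBIC))
# black foot plate
hsv=cv2.cvtColor(c['pixels'],cv2.COLOR_RGB2HSV)
ref=None
for nm,W in(('side',w),('scene',w2)):
  v=W.reshape(-1,3);
  ctr=w[180,318]
  m=(np.abs(v[:,2]-60)<4)&(np.hypot(*(v[:,:2]-ctr[:2]).T)<130)
  q=v[m];r=cv2.minAreaRect(q[:,:2].astype(np.float32));print(nm,m.sum(),r,q[:,2].mean())
  m=(v[:,2]>90)&(np.hypot(*(v[:,:2]-ctr[:2]).T)<130)&(v[:,2]<175)
  q=v[m]; print(q[np.argsort(-q[:,2])][::max(1,len(q)//25)].round(0).tolist())
E
```

```text
(337, 124) [ 456. -292.  157.]
(333, 157) [ 457. -246.  100.]
(318, 180) [ 483. -197.   69.]
(340, 165) [ 443. -273.   63.]
(295, 205) [ 532. -174.   10.]
(330, 213) [ 448. -151.   17.]
(352, 158) [ 419. -312.   60.]
(312, 300) [436. 149.  83.]
(230, 215) [652. -81.  40.]
(275, 240) [530.  13.  74.]
(355, 262) [378.  18.  47.]
side 1306 ((469.98944091796875, -240.7029571533203), (168.31954956054688, 101.237548828125), 72.69752502441406) 60.113554473144156
[[468.0, -295.0, 162.0], [480.0, -299.0, 159.0], [443.0, -288.0, 158.0], [480.0, -299.0, 156.0], [438.0, -285.0, 155.0], [435.0, -280.0, 153.0], [432.0, -278.0, 147.0], [476.0, -294.0, 142.0], [483.0, -291.0, 135.0], [459.0, -237.0, 131.0], [473.0, -243.0, 129.0], [459.0, -234.0, 128.0], [479.0, -282.0, 125.0], [480.0, -243.0, 123.0], [457.0, -239.0, 120.0], [481.0, -283.0, 117.0], [464.0, -242.0, 115.0], [483.0, -277.0, 112.0], [481.0, -252.0, 110.0], [467.0, -247.0, 106.0], [471.0, -248.0, 103.0], [455.0, -247.0, 100.0], [437.0, -263.0, 97.0], [460.0, -250.0, 95.0], [482.0, -258.0, 93.0], [486.0, -274.0, 90.0]]
scene 995 ((469.1534118652344, -241.13641357421875), (167.26162719726562, 101.61679077148438), 72.5113754272461) 59.91502132973751
[[433.0, -286.0, 160.0], [451.0, -287.0, 159.0], [461.0, -293.0, 158.0], [436.0, -282.0, 156.0], [448.0, -287.0, 154.0], [477.0, -296.0, 151.0], [436.0, -284.0, 146.0], [434.0, -274.0, 140.0], [434.0, -275.0, 134.0], [470.0, -241.0, 129.0], [457.0, -238.0, 128.0], [464.0, -238.0, 127.0], [465.0, -235.0, 125.0], [480.0, -284.0, 122.0], [433.0, -270.0, 119.0], [435.0, -268.0, 117.0], [472.0, -246.0, 115.0], [482.0, -283.0, 112.0], [466.0, -244.0, 109.0], [454.0, -245.0, 107.0], [440.0, -260.0, 104.0], [471.0, -251.0, 101.0], [465.0, -248.0, 98.0], [437.0, -259.0, 95.0], [438.0, -257.0, 93.0], [459.0, -249.0, 92.0]]
```

View pics/zoom.png

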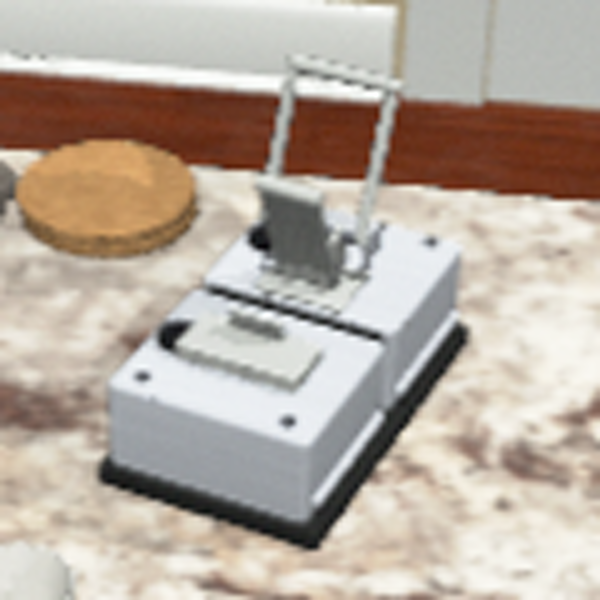

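The picture shows the far mould open. The loop bar is at about (345,72), the lever is standing at (300,230), and the hook plate is on the near half at (250,345), so mould +y points to world (0.30, 0.95). I'll shut the fingers and move above it for a closer look.

Emit:
play_rows(
  moves=[
    {"linear":[20,20,40],"turn":-0.1,"fingers":-1},
    {"linear":[50,45,75],"turn":-0.2,"fingers":-1},
    {"linear":[85,75,100],"turn":-0.3,"fingers":-1},
    {"linear":[120,110,110],"turn":-0.4,"fingers":-1},
    {"linear":[155,145,120],"turn":-0.5,"fingers":-1},
    {"linear":[190,175,120],"turn":-0.6,"fingers":-1},
    {"linear":[220,200,120],"turn":-0.68,"fingers":-1},
    {"linear":[220,200,120],"turn":-0.68,"fingers":-1},
  ],
)

```text
time: 1.0
tool_pos: [415.5, -285.0, 346.6]
tcp_rot: [-3.141, 0.001, -1.871]
contact_force: [-0.7, -0.6, 0.5]
grip_width: 32.6
```

Run:
```python
from h import *
o=bot.get_obs();print(o['time'],o['tool_pos'],o['tcp_rot'],o['joint_positions'],o['contact_force'],o['grip_width'])
c=cap('wrist');save(c,'w1');w=pts(c);np.save('w1.npy',w)
print(c['origin'],c['rotation'].round(2))
```

```text
1.0 [ 415.54458453 -285.02357455  346.63145706] [-3.14098479e+00  1.35991894e-03 -1.87106779e+00] [-7.54357609e-01  2.37089262e-01  1.34353224e+00  1.48881241e-03
  1.56102142e+00  1.11669600e+00] [-0.70749701 -0.5618217   0.48206503] 32.57480829220588
[ 489.32735554 -307.04065832  504.92680633] [[-0.3  -0.92 -0.27]
 [-0.96  0.28  0.09]
 [-0.    0.28 -0.96]]
```

View pics/w1.png

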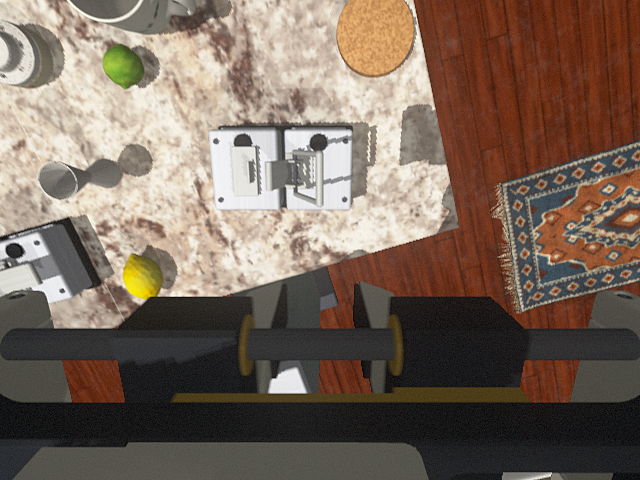

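The wrist view shows the open mould from above: seam gap at u≈281, lever around (285,173), loop bar at about (317,178) and hook plate at (245,170). Now I'll fit the frame from the depth points.

Run:
```python
from h import *
w=np.load('w1.npy');print(w[165,300],w[178,317],w[170,245])
sub=w[110:225,195:370].reshape(-1,3)
top=sub[np.abs(sub[:,2]-60)<3];r=cv2.minAreaRect(top[:,:2].astype(np.float32));print(r,top[:,2].mean())
a=np.deg2rad(r[2] if r[1][0]>r[1][1] else r[2]+90)
if np.sin(a)<0:a+=np.pi
ey=np.array([np.cos(a),np.sin(a)]);ex=np.array([ey[1],-ey[0]]);print(np.rad2deg(a))
s=np.load('side.npy')
q=(top[:,:2]-r[0])@np.c_[ex,ey]
ok=np.abs(np.abs(q[:,0])-40)<6
h,e=np.histogram(q[ok,1],np.arange(-90,90,1));print('low bins',e[:-1][(h<np.median(h)*.4)])
for nm,P in(('w',sub),('s',s[110:230,270:390].reshape(-1,3))):
  P=P[~np.isnan(P[:,2])]
  m=(P[:,2]>64)&(P[:,2]<170);P=P[m];l=(P[:,:2]-r[0])@np.c_[ex,ey];k=(abs(l)<[45,100]).all(1);P=np.c_[l,P[:,2]][k]
  print(nm)
  for z in range(64,170,6):
    b=P[(P[:,2]>=z)&(P[:,2]<z+6)]
    if len(b):print(z,len(b),np.percentile(b[:,0],[5,50,95]).round(0),np.percentile(b[:,1],[5,25,50,75,95]).round(0))
```

```text
[ 467.99604897 -273.35819527   62.94639833] [ 455.86801305 -292.70485006  159.1262171 ] [ 482.56140412 -207.15670367   67.62768738]
((469.8274230957031, -248.28257751464844), (176.1707000732422, 98.86881256103516), 72.80892181396484) 60.01163457915524
72.80892181396484
low bins [-90 -89 -76 -53 -52 -51 -50 -49 -48 -47 -46 -45 -44 -43 -42 -41 -40 -37
 -31 -26  -4  -2  -1   0   1   2   3  88]
w
64 1360 [-27.   7.  37.] [-44.  33.  44.  51.  58.]
70 69 [-19.   0.  18.] [-23.  34.  35.  35.  49.]
76 174 [-13.  -0.  15.] [-26. -14. -12.  37.  39.]
82 61 [-14.  -1.  13.] [-25. -12. -11. -10. -10.]
88 157 [-16.  -0.  17.] [-22. -21. -17.  -9.  -8.]
94 216 [-22.   0.  20.] [-21. -19. -16.  -7.  -5.]
100 99 [-23.  -0.  24.] [-22.  -5.  -4.  -3.  -3.]
106 100 [-24.   0.  24.] [-25.  -3.  -2.  -1.  -0.]
112 107 [-23.   0.  24.] [-28.  -0.   1.   1.   2.]
118 59 [-25.   1.  25.] [-31. -29.   2.   3.   3.]
124 228 [-22.  -0.  21.] [-33.   3.   5.   8.  10.]
130 47 [-26.  -1.  25.] [-37. -35. -34.   6.   8.]
136 33 [-26. -22.  26.] [-40. -39. -38. -37. -36.]
142 29 [-26.  22.  26.] [-42. -41. -41.
[... 328 characters left out ...]
7.  -7.  11.] [-18.  -9.  -8.  -7.  -6.]
88 36 [-25. -12.  23.] [-20. -17.  -7.  -5.  -4.]
94 37 [-27. -11.  11.] [-20. -17.  -4.  -2.  -2.]
100 30 [-27.  -9.  11.] [-23. -16.  -2.  -0.   1.]
106 33 [-28.  -3.  16.] [-27. -22.   1.   3.   4.]
112 38 [-26.  -1.  24.] [-30. -27.   3.   4.   5.]
118 29 [-27.  -5.  23.] [-32. -30.   4.   7.   9.]
124 60 [-27.  -3.  23.] [-34. -30.   8.  10.  11.]
130 20 [-27.   9.  24.] [-38. -37. -34. -32.  10.]
136 15 [-28. -23.  25.] [-41. -39. -38. -37. -35.]
142 17 [-27.  21.  26.] [-44. -43. -41. -40. -38.]
148 18 [-27. -17.  24.] [-47. -46. -44. -42. -40.]
154 70 [-26.  -3.  23.] [-49. -46. -45. -44. -43.]
160 7 [-20.   2.  17.] [-47. -46. -45. -45. -44.]
```

Emit:
play_rows(
  moves=[
    {"linear":[15,-26,-40],"turn":0,"fingers":-1},
    {"linear":[29,-52,-80],"turn":0,"fingers":-1},
    {"linear":[29,-52,-120],"turn":0,"fingers":-1},
    {"linear":[29,-52,-160],"turn":0,"fingers":-1},
    {"linear":[29,-52,-190],"turn":0,"fingers":-1},
    {"linear":[29,-52,-202],"turn":0,"fingers":-1},
    {"linear":[29,-52,-202],"turn":0,"fingers":-1},
    {"linear":[29,-52,-202],"turn":0,"fingers":-1},
  ],
)

```text
time: 1.85
tool_pos: [442.0, -341.5, 146.1]
tcp_rot: [-3.14, -0.001, -1.875]
contact_force: [0.6, -0.6, 0.1]
grip_width: 0.3
```

Run:
```python
from h import *
c=cap('side');save(c,'s2')
cv2.imwrite('pics/s2z.png',cv2.resize(c['pixels'][60:220,250:410,::-1],(600,600),interpolation=cv2.INTER_CUBIC))
```

```text
(no output)
```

View pics/s2z.png

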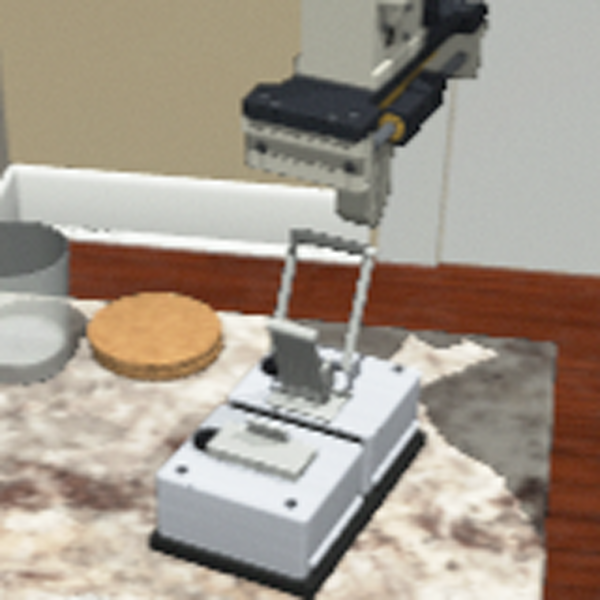

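The shut fingertip at (360,210) is behind the loop bar at (330,240), seen from the camera. Its measured TCP is lined up with the mould's middle. I'll push the bar over to +y.

Emit:
play_rows(
  moves=[
    {"linear":[5,17,0],"turn":0,"fingers":-1},
    {"linear":[9,29,0],"turn":0,"fingers":-1},
    {"linear":[12,38,0],"turn":0,"fingers":-1},
    {"linear":[15,47,0],"turn":0,"fingers":-1},
    {"linear":[17,56,0],"turn":0,"fingers":-1},
    {"linear":[20,65,0],"turn":0,"fingers":-1},
    {"linear":[23,74,0],"turn":0,"fingers":-1},
    {"linear":[23,74,0],"turn":0,"fingers":-1},
  ],
)

```text
time: 2.7
tool_pos: [465.2, -264.5, 145.1]
tcp_rot: [-3.141, 0.0, -1.873]
contact_force: [-0.1, -0.3, -0.7]
grip_width: 0.2
```

Run:
```python
from h import *
c=cap('side');save(c,'s3')
cv2.imwrite('pics/s3z.png',cv2.resize(c['pixels'][60:220,250:410,::-1],(600,600),interpolation=cv2.INTER_CUBIC))
```

```text
(no output)
```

View pics/s3z.png

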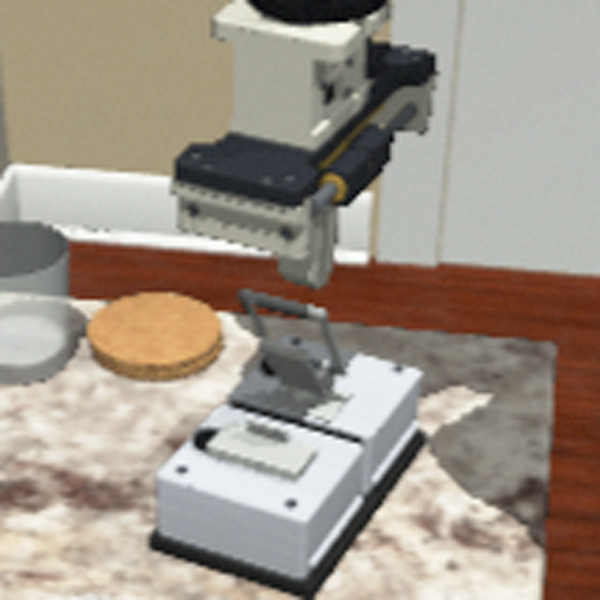

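The bar, now at (285,300), is past the fingertip and appears to be falling. I'll raise the arm, let it settle, and find the bar again.

Emit:
play_rows(
  moves=[
    {"linear":[0,0,0],"turn":0,"fingers":-1},
    {"linear":[0,0,10],"turn":0,"fingers":-1},
    {"linear":[0,0,40],"turn":0,"fingers":-1},
    {"linear":[0,0,40],"turn":0,"fingers":-1},
    {"linear":[0,0,40],"turn":0,"fingers":-1},
  ],
)

```text
time: 3.25
tool_pos: [464.9, -266.9, 185.5]
tcp_rot: [-3.14, -0.001, -1.875]
contact_force: [-1.4, 0.5, -0.4]
grip_width: 0.3
```

```bash
cat > prof.py <<'E'
from h import *
import sys
r0=np.array([469.8,-248.3]);a=np.deg2rad(72.8);ey=np.array([np.cos(a),np.sin(a)]);ex=np.array([ey[1],-ey[0]])
c=cap('side');P=pts(c).reshape(-1,3);P=P[~np.isnan(P[:,2])]
l=(P[:,:2]-r0)@np.c_[ex,ey];k=(abs(l)<[45,95]).all(1)&(P[:,2]>64)&(P[:,2]<170);P=np.c_[l,P[:,2]][k]
for z in range(64,140,6):
    b=P[(P[:,2]>=z)&(P[:,2]<z+6)]
    if len(b):print(z,len(b),np.percentile(b[:,0],[5,50,95]).round(0),np.percentile(b[:,1],[5,25,50,75,95]).round(0))
b=P[(abs(abs(P[:,0])-22)<4)&(P[:,2]>66)];print('arms',b[np.argsort(b[:,1])].round(0)[::3].tolist())
cv2.imwrite('pics/%s.png'%sys.argv[1],cv2.resize(c['pixels'][60:220,250:410,::-1],(600,600),interpolation=cv2.INTER_CUBIC))
E
python3 prof.py s4z
```

```text
64 191 [-30.  -0.  35.] [-18.  35.  51.  58.  61.]
70 105 [-27.  -4.  21.] [-12.  40.  52.  55.  57.]
76 90 [-28.  -4.  23.] [-10.  28.  38.  41.  53.]
82 59 [-27. -10.  23.] [-10.  -3.  10.  18.  27.]
88 57 [-27. -14.  23.] [-15.  -9.  -2.   1.   7.]
94 27 [-19.  -9.  11.] [-15. -11.   3.   4.   6.]
100 15 [-16.  -3.  11.] [ 6.  7.  8. 10. 12.]
106 16 [-17.  -1.  11.] [12. 13. 14. 15. 16.]
112 10 [-16.  -7.   7.] [18. 20. 20. 21. 23.]
118 42 [-16.  -2.  13.] [17. 18. 20. 22. 23.]
arms [[-22.0, -15.0, 93.0], [-20.0, -13.0, 93.0], [-23.0, -11.0, 93.0], [22.0, -6.0, 93.0], [23.0, -3.0, 94.0], [-23.0, -2.0, 90.0], [23.0, 1.0, 89.0], [-23.0, 3.0, 88.0], [22.0, 5.0, 89.0], [-25.0, 7.0, 88.0], [-26.0, 10.0, 84.0], [21.0, 10.0, 84.0], [22.0, 13.0, 88.0], [21.0, 15.0, 84.0], [20.0, 17.0, 88.0], [-25.0, 19.0, 82.0], [21.0, 22.0, 80.0], [-25.0, 23.0, 84.0], [24.0, 25.0, 84.0], [20.0, 27.0, 83.0], [20.0, 28.0, 82.0], [24.0, 30.0, 82.0], [21.0, 31.0, 80.0], [25.0, 33.0, 80.0], [-23.0, 34.0, 80.0], [-26.0, 35.0, 79.0], [-24.0, 36.0, 78.0], [25.0, 38.0, 78.0], [22.0, 39.0, 79.0], [19.0, 39.0, 80.0], [-19.0, 40.0, 69.0], [19.0, 44.0, 75.0], [21.0, 45.0, 78.0], [-24.0, 47.0, 75.0], [22.0, 48.0, 77.0], [-26.0, 51.0, 75.0], [25.0, 52.0, 75.0], [20.0, 53.0, 75.0], [-25.0, 53.0, 69.0], [-20.0, 54.0, 73.0], [21.0, 55.0, 76.0], [-23.0, 55.0, 72.0], [18.0, 55.0, 74.0], [23.0, 56.0, 68.0], [-20.0, 58.0, 69.0], [24.0, 59.0, 67.0], [21.0, 59.0, 68.0], [-26.0, 60.0, 67.0]]
```

View pics/s4z.png

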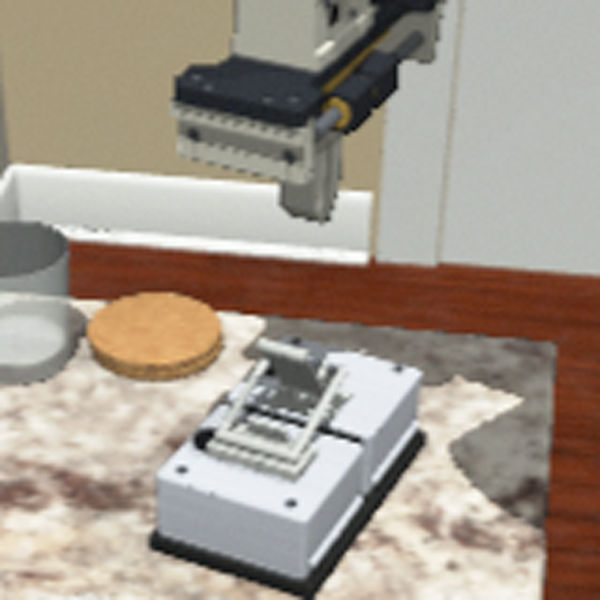

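The bar has landed behind the hook: bar at about (260,455), q≈55 and z≈71, against the hook at q≈39. The lever leans at (300,365). I'll go over to the hook side and come down for the lever push.

Emit:
play_rows(
  moves=[
    {"linear":[8,25,0],"turn":0,"fingers":-1},
    {"linear":[16,52,0],"turn":0,"fingers":-1},
    {"linear":[23,75,0],"turn":0,"fingers":-1},
    {"linear":[23,75,-20],"turn":0,"fingers":-1},
    {"linear":[23,75,-50],"turn":0,"fingers":-1},
    {"linear":[23,75,-73],"turn":0,"fingers":-1},
    {"linear":[23,75,-73],"turn":0,"fingers":-1},
  ],
)

```text
time: 4.0
tool_pos: [485.3, -190.0, 108.1]
tcp_rot: [3.133, 0.002, -1.875]
contact_force: [-0.5, 0.0, 0.1]
grip_width: 0.5
```

Emit:
play_rows(
  moves=[
    {"linear":[-4,-12,0],"turn":0,"fingers":-1},
    {"linear":[-7,-24,0],"turn":0,"fingers":-1},
    {"linear":[-9,-31,0],"turn":0,"fingers":-1},
    {"linear":[-12,-38,0],"turn":0,"fingers":-1},
    {"linear":[-14,-46,0],"turn":0,"fingers":-1},
    {"linear":[-16,-53,0],"turn":0,"fingers":-1},
    {"linear":[-16,-53,0],"turn":0,"fingers":-1},
  ],
)

```text
time: 4.7
tool_pos: [475.0, -242.7, 124.2]
tcp_rot: [-3.129, 0.002, -1.875]
contact_force: [-16.9, 32.4, 87.6]
grip_width: 0.2
```

```bash
python3 prof.py s5z
```

```text
64 211 [-31.  -1.  33.] [-22.  44.  51.  57.  61.]
70 67 [-27.  -3.  21.] [-13.  41.  47.  48.  50.]
76 122 [-27.  -1.  23.] [-13.  18.  38.  44.  48.]
82 73 [-28.  -9.  23.] [-16. -10.   1.  10.  21.]
88 71 [-28.  -5.  24.] [-22. -15. -10.  -7.  -1.]
94 39 [-22.  -7.  14.] [-21. -14.  -9.  -8.  -7.]
100 26 [-17.  -4.  10.] [-9. -8. -7. -6. -6.]
106 23 [-15.  -2.  12.] [-9. -7. -6. -6. -5.]
112 20 [-15.  -7.   9.] [-7. -6. -5. -4. -3.]
118 8 [-15. -12.  -7.] [-6. -5. -4. -4. -3.]
124 24 [-16.  -7.   9.] [-4. -2.  4. 14. 16.]
130 28 [-16.  -8.   7.] [-5. -3.  0. 16. 22.]
136 29 [-8. -6. 12.] [-2. 11. 24. 24. 27.]
arms [[-25.0, -24.0, 94.0], [-23.0, -22.0, 95.0], [-21.0, -21.0, 94.0], [-22.0, -19.0, 93.0], [-26.0, -17.0, 87.0], [21.0, -15.0, 88.0], [-25.0, -14.0, 94.0], [22.0, -12.0, 92.0], [20.0, -9.0, 87.0], [20.0, -7.0, 90.0], [22.0, -7.0, 87.0], [-23.0, -3.0, 87.0], [-26.0, -1.0, 86.0], [26.0, 1.0, 86.0], [23.0, 2.0, 89.0], [-26.0, 4.0, 87.0], [20.0, 7.0, 88.0], [20.0, 8.0, 83.0], [22.0, 10.0, 83.0], [21.0, 10.0, 81.0], [-25.0, 13.0, 84.0], [21.0, 16.0, 82.0], [25.0, 17.0, 81.0], [-26.0, 20.0, 82.0], [-25.0, 23.0, 84.0], [19.0, 25.0, 82.0], [20.0, 28.0, 81.0], [22.0, 29.0, 81.0], [-25.0, 29.0, 78.0], [23.0, 31.0, 69.0], [20.0, 33.0, 76.0], [21.0, 36.0, 76.0], [-25.0, 38.0, 77.0], [23.0, 41.0, 75.0], [20.0, 42.0, 77.0], [24.0, 45.0, 77.0], [-26.0, 45.0, 77.0], [21.0, 46.0, 76.0], [23.0, 46.0, 67.0], [25.0, 47.0, 67.0], [20.0, 47.0, 72.0], [20.0, 48.0, 75.0], [24.0, 49.0, 76.0], [-25.0, 49.0, 74.0], [-18.0, 50.0, 70.0], [21.0, 51.0, 74.0], [23.0, 51.0, 68.0], [25.0, 53.0, 68.0], [-23.0, 55.0, 69.0], [26.0, 56.0, 67.0], [-24.0, 57.0, 68.0], [22.0, 59.0, 67.0], [-26.0, 60.0, 68.0], [-24.0, 62.0, 69.0]]
```

View pics/s5z.png

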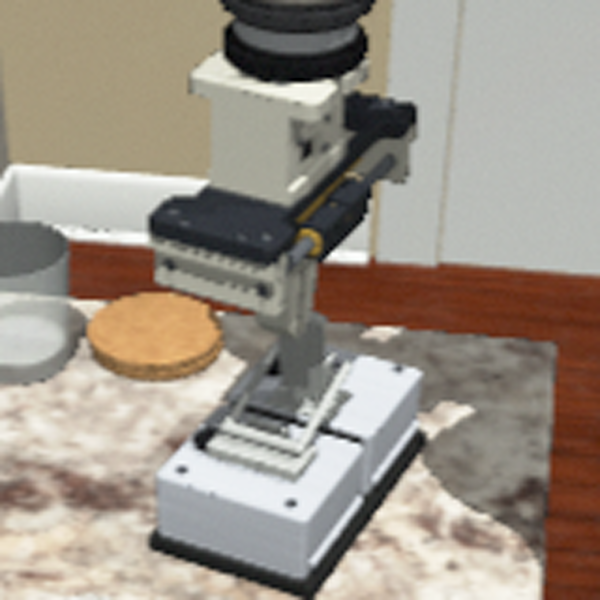

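The lever is now near upright and the bar is drawn toward the hook at (262,452). The tool reads 88 N upward, so the rising lever end is catching under a step on the finger. I'll relieve that upward first.

Emit:
play_rows(
  moves=[
    {"linear":[1,3,10],"turn":0,"fingers":-1},
    {"linear":[2,6,18],"turn":0,"fingers":-1},
    {"linear":[2,6,18],"turn":0,"fingers":-1},
  ],
)

```text
time: 5.05
tool_pos: [474.4, -239.5, 131.6]
tcp_rot: [-3.138, -0.001, -1.875]
contact_force: [-0.2, 1.2, -0.4]
grip_width: 0.6
```

```bash
python3 prof.py s6z | head -14
```

```text
64 211 [-31.  -0.  36.] [-22.  41.  51.  57.  60.]
70 90 [-27.  -2.  22.] [-14.  40.  46.  48.  49.]
76 108 [-27.  -4.  23.] [-13.  15.  33.  40.  47.]
82 72 [-28.  -7.  24.] [-13. -10.  -0.  10.  19.]
88 73 [-27.  -5.  24.] [-22. -17. -11.  -9.  -2.]
94 32 [-22.  -7.  13.] [-21. -11.  -9.  -9.  -7.]
100 27 [-16.  -3.  11.] [-10.  -9.  -8.  -7.  -6.]
106 29 [-17.  -4.  11.] [-9. -8. -7. -6. -5.]
112 27 [-16.  -1.  12.] [-9. -7. -6. -5. -4.]
118 12 [-15.  -9.  -4.] [-6. -6. -5. -5. -3.]
124 11 [-16. -11.  -6.] [-6. -4. -4. -3. -2.]
130 24 [-17.  -9.   8.] [-6. -3. -2. 15. 18.]
136 19 [-10.  -8.   8.] [ 2. 11. 17. 20. 24.]
arms [[-25.0, -24.0, 93.0], [-23.0, -22.0, 94.0], [24.0, -21.0, 92.0], [20.0, -19.0, 94.0], [-23.0, -18.0, 91.0], [24.0, -16.0, 92.0], [-25.0, -14.0, 91.0], [22.0, -11.0, 85.0], [-25.0, -8.0, 89.0], [20.0, -7.0, 90.0], [-25.0, -2.0, 88.0], [22.0, -2.0, 90.0], [24.0, -1.0, 87.0], [20.0, 2.0, 85.0], [-25.0, 4.0, 86.0], [24.0, 4.0, 87.0], [20.0, 8.0, 83.0], [24.0, 10.0, 83.0], [20.0, 12.0, 88.0], [-25.0, 14.0, 84.0], [-26.0, 15.0, 82.0], [20.0, 18.0, 81.0], [22.0, 19.0, 75.0], [21.0, 21.0, 80.0], [25.0, 24.0, 80.0], [21.0, 25.0, 82.0], [22.0, 28.0, 78.0], [20.0, 32.0, 78.0], [-25.0, 33.0, 67.0], [-26.0, 35.0, 76.0], [18.0, 36.0, 79.0], [-25.0, 39.0, 78.0], [19.0, 40.0, 76.0], [-19.0, 42.0, 76.0], [19.0, 44.0, 67.0], [-18.0, 45.0, 74.0], [21.0, 45.0, 73.0], [21.0, 46.0, 76.0], [26.0, 46.0, 72.0], [20.0, 47.0, 71.0], [-24.0, 47.0, 70.0], [-25.0, 48.0, 73.0], [-23.0, 49.0, 70.0], [24.0, 49.0, 69.0], [26.0, 51.0, 70.0], [23.0, 52.0, 68.0], [25.0, 53.0, 69.0], [-23.0, 55.0, 67.0], [18.0, 56.0, 67.0], [-23.0, 59.0, 69.0], [19.0, 59.0, 69.0], [24.0, 60.0, 68.0]]
```

Emit:
play_rows(
  moves=[
    {"linear":[2,6,0],"turn":0,"fingers":-1},
    {"linear":[2,6,-4],"turn":0,"fingers":-1},
    {"linear":[0,0,-4],"turn":0,"fingers":-1},
    {"linear":[-2,-6,-4],"turn":0,"fingers":-1},
    {"linear":[-4,-13,-4],"turn":0,"fingers":-1},
    {"linear":[-6,-20,-5],"turn":0,"fingers":-1},
    {"linear":[-6,-20,-5],"turn":0,"fingers":-1},
  ],
)

```text
time: 5.8
tool_pos: [467.5, -259.9, 125.3]
tcp_rot: [-3.141, -0.001, -1.876]
contact_force: [-0.1, -0.5, 3.6]
grip_width: 0.7
```

```bash
python3 prof.py s7z | grep -v arms
```

```text
64 216 [-30.  -2.  34.] [-25.  41.  48.  55.  58.]
70 99 [-27.  -4.  22.] [-16.  37.  42.  44.  52.]
76 111 [-28.  -2.  22.] [-14.  -6.  26.  37.  42.]
82 89 [-27.  -5.  23.] [-20. -14. -12.   0.  13.]
88 67 [-26.  -6.  23.] [-27. -22. -16. -14. -12.]
94 35 [-16.  -3.  12.] [-23. -18. -17. -16. -14.]
100 33 [-16.  -3.  12.] [-20. -19. -18. -16. -15.]
106 38 [-15.  -2.  12.] [-21. -20. -19. -18. -17.]
112 26 [-15.  -3.  13.] [-23. -21. -20. -19. -18.]
118 14 [-16. -11.  -7.] [-24. -23. -22. -21. -19.]
124 20 [-16.  -9.   9.] [-24. -22. -10.  -5.  -4.]
130 29 [-16.  -9.   7.] [-27. -24. -20.  -3.   1.]
136 28 [-10.  -5.  11.] [-19.  -9.   4.   6.   7.]
```

View pics/s7z.png

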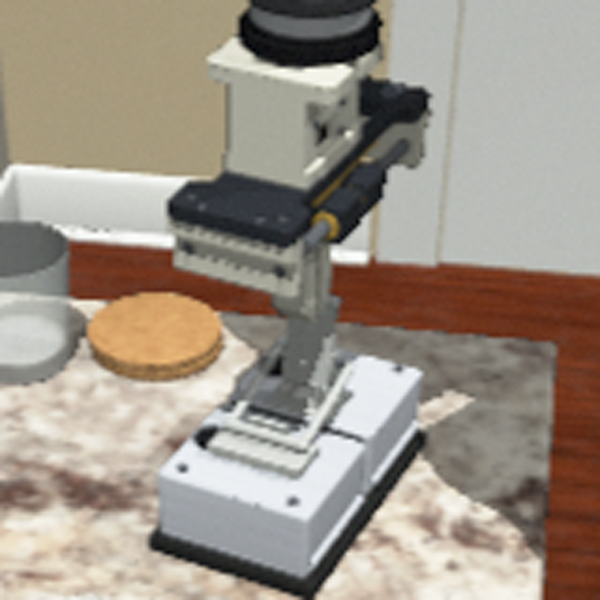

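The lever is past upright (about 1.37 rad), the bar is against the hook and the forces are low. I'll follow the lever down its arc.

Emit:
play_rows(
  moves=[
    {"linear":[-2,-7,-4],"turn":0,"fingers":-1},
    {"linear":[-4,-13,-8],"turn":0,"fingers":-1},
    {"linear":[-6,-21,-13],"turn":0,"fingers":-1},
    {"linear":[-8,-27,-18],"turn":0,"fingers":-1},
    {"linear":[-10,-32,-23],"turn":0,"fingers":-1},
    {"linear":[-11,-35,-27],"turn":0,"fingers":-1},
    {"linear":[-11,-35,-27],"turn":0,"fingers":-1},
  ],
)

```text
time: 6.55
tool_pos: [455.9, -293.3, 96.6]
tcp_rot: [3.139, 0.001, -1.876]
contact_force: [0.5, -0.6, 0.1]
grip_width: 0.2
```

```bash
python3 prof.py s8z | grep -v arms
```

```text
64 247 [-29.   1.  37.] [-40.  30.  42.  51.  55.]
70 162 [-28.  -7.  24.] [-32. -16.  10.  38.  41.]
76 120 [-26.  -4.  23.] [-23. -16.  18.  35.  39.]
82 114 [-16.  -1.  12.] [-46. -37. -30. -23. -17.]
88 63 [-16.  -8.   9.] [-68. -61. -50. -46. -39.]
94 13 [-14.  -9.   5.] [-72. -67. -51. -43. -40.]
100 14 [-11.  -8.   9.] [-53. -43. -38. -37. -34.]
106 22 [-11. -10.   9.] [-57. -47. -32. -30. -28.]
112 31 [-11.  -9.   7.] [-57. -44. -31. -30. -27.]
118 19 [-11. -10.  -6.] [-59. -53. -43. -29. -26.]
124 15 [-11. -10.  -9.] [-61. -56. -47. -38. -33.]
130 16 [-11. -10.  -9.] [-63. -54. -48. -36. -29.]
136 15 [-11. -10.  -8.] [-58. -53. -48. -37. -30.]
```

View pics/s8z.png

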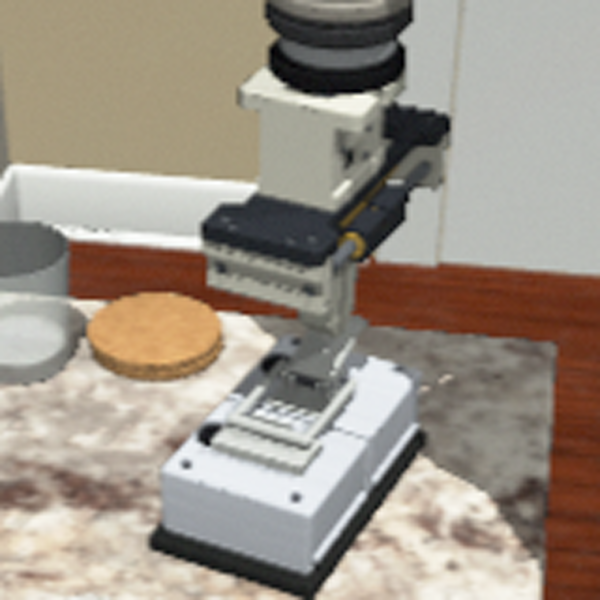

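The lever is nearly flat and the seam gap has closed. I'll press it down lightly near its end, then lift clear.

Emit:
play_rows(
  moves=[
    {"linear":[-1,-5,-5],"turn":0,"fingers":-1},
    {"linear":[-2,-8,-11],"turn":0,"fingers":-1},
    {"linear":[-2,-8,-14],"turn":0,"fingers":-1},
    {"linear":[-2,-8,-16],"turn":0,"fingers":-1},
    {"linear":[-2,-8,-16],"turn":0,"fingers":-1},
  ],
)

```text
time: 7.1
tool_pos: [454.4, -301.6, 82.6]
tcp_rot: [3.141, -0.001, -1.875]
contact_force: [-3.0, 0.6, 8.7]
grip_width: 0.3
```

Emit:
play_rows(
  moves=[
    {"linear":[0,0,20],"turn":0,"fingers":-1},
    {"linear":[0,0,60],"turn":0,"fingers":-1},
    {"linear":[0,0,105],"turn":0,"fingers":-1},
    {"linear":[0,-40,150],"turn":0,"fingers":-1},
    {"linear":[-20,-60,180],"turn":0,"fingers":-1},
    {"linear":[-40,-80,200],"turn":0,"fingers":-1},
    {"linear":[-40,-80,200],"turn":0,"fingers":-1},
    {"linear":[-40,-80,200],"turn":0,"fingers":-1},
  ],
)

```text
time: 7.9
tool_pos: [414.5, -381.4, 281.4]
tcp_rot: [-3.142, 0.0, -1.876]
contact_force: [-0.2, 0.3, -0.5]
grip_width: 0.3
```

```bash
python3 prof.py s9z | grep -v arms
python3 - <<'E'
from h import *
r0=np.array([469.8,-248.3]);a=np.deg2rad(72.8);ey=np.array([np.cos(a),np.sin(a)]);ex=np.array([ey[1],-ey[0]])
W=pts(cap('wrist')).reshape(-1,3);W=W[~np.isnan(W[:,2])];q=(W[:,:2]-r0)@np.c_[ex,ey]
m=(abs(q[:,0])<12)&(q[:,1]>-80)&(q[:,1]<-20)&(W[:,2]>65)&(W[:,2]<130)
print('lever slope',np.polyfit(q[m,1],W[m,2],1),m.sum(),W[m,2].max(),q[m,1].min())
t=(abs(W[:,2]-60)<3)&(abs(abs(q[:,0])-40)<6);h,e=np.histogram(q[t,1],np.arange(-20,21,1));print(dict(zip(e[:-1].astype(int),h)))
E
```

```text
64 248 [-29.   2.  37.] [-37.  -3.  42.  50.  55.]
70 169 [-28.  -4.  24.] [-31. -15.   8.  39.  42.]
76 152 [-24.  -4.  15.] [-66. -38. -15.  35.  40.]
82 142 [-15.  -2.  13.] [-72. -63. -44. -29. -19.]
lever slope [-1.26121109e-02  8.19864453e+01] 1283 86.32497366714085 -77.4459796025977
{np.int64(-20): np.int64(18), np.int64(-19): np.int64(18), np.int64(-18): np.int64(24), np.int64(-17): np.int64(19), np.int64(-16): np.int64(20), np.int64(-15): np.int64(21), np.int64(-14): np.int64(19), np.int64(-13): np.int64(22), np.int64(-12): np.int64(18), np.int64(-11): np.int64(20), np.int64(-10): np.int64(23), np.int64(-9): np.int64(15), np.int64(-8): np.int64(20), np.int64(-7): np.int64(17), np.int64(-6): np.int64(8), np.int64(-5): np.int64(6), np.int64(-4): np.int64(7), np.int64(-3): np.int64(7), np.int64(-2): np.int64(11), np.int64(-1): np.int64(29), np.int64(0): np.int64(27), np.int64(1): np.int64(21), np.int64(2): np.int64(22), np.int64(3): np.int64(17), np.int64(4): np.int64(20), np.int64(5): np.int64(19), np.int64(6): np.int64(22), np.int64(7): np.int64(22), np.int64(8): np.int64(16), np.int64(9): np.int64(21), np.int64(10): np.int64(25), np.int64(11): np.int64(16), np.int64(12): np.int64(21), np.int64(13): np.int64(20), np.int64(14): np.int64(19), np.int64(15): np.int64(21), np.int64(16): np.int64(19), np.int64(17): np.int64(16), np.int64(18): np.int64(20), np.int64(19): np.int64(20)}
```

View pics/s9z.png

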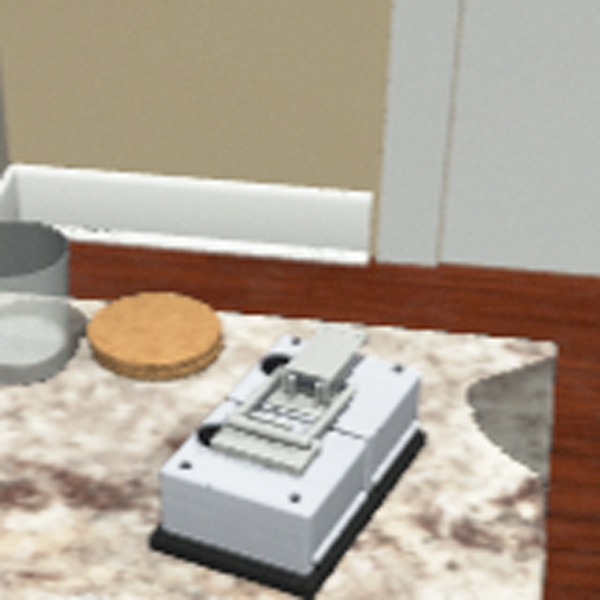

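The lever lies flat at (325,350) with a slope of about 0.013 rad. The loop is on the hook at (260,425), the seam is nearly closed, and the arm is clear. I'll hand the job in.

```bash
python3 -c "
from plant import bot
print(bot.close_job())"
```

```text
the job is handed in; nothing more can be done
None
```

I closed the open mould and handed the job in at about 8 s. I swung the loop over the hook with the shut fingertips, threw the lever past upright and down, pressed it lightly (about 9 N), and lifted clear.

**Last checks:**
- The lever lies flat, with a slope of about 0.01 rad and its upper face at z of about 83 mm.
- The loop bar sits at the hook.
- The sliding half has come in by about 5 mm. The seam gap narrowed from about 7–8 mm to a nominal 2 mm or so, though the depth picture blurs it to 4–5 mm. I could not read the joint value directly.
- The arm is clear of everything, with no contact force.

**One thing went wrong on the way:** during the first lever push, the rising lever end caught on the finger. The tool reading reached about 88 N upward and 95 N in total at the end of that move. The wrist limit is 120 N, and I only saw the force at the end of each move, so a higher peak in between can't be ruled out. I backed off and pushed again from higher up, with low force readings at the end of each later move. The contact appeared to be on the fingers, not on the gripper's body or the arm.

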